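# Let the glazed drop-front down onto its pull-out supports

## Robot

A 6-joint arm with a two-finger parallel gripper is mounted at the origin on the work surface. World frame = base frame: x ahead of the robot, y to its left, z up, the work surface at z = 0. Lengths are in m, angles in rad, forces in N, time in s.
With the tool pointing down it reaches from about 0.35 to 0.8 m from the base axis. Payload 7.3 kg.
Tool frame: the origin (TCP) lies between the finger pads; the fingertips stand 25 mm ahead of it and the grasp point (between the pads) lies 6 mm ahead of it (r.tip_extent is the distance from the TCP to the fingertips, in m); z points along the fingers, y is the line along which they close (so a half turn about z gives the same grasp; the last joint's range is limited). The gripper opens to 85 mm and grips with 20 to 120 N. Pads are 22 mm wide; open, the fingers measure 114 mm over their backs; the gripper's body (76 mm by 85 mm) begins 54 mm behind the grasp point. The pads swing forward as they close: fully open they stand 13 mm farther back than shut.
Start: joints at [-1.324, 0.342, 1.524, -0, 1.275, -0.146], TCP at [0.201, -0.485, 0.256] pointing down, gripper open.
Joint ranges: [-2.53, 2.53], [-0.77, 2.02], [0.04, 2.7], [-1, 4.14], [0.28, 2.66], [-3.11, 3.11]. Speed limits (rad/s): [2.57, 2.57, 3.14, 3.14, 3.14, 3.14].

## Interface

Orientations are given as a unit quaternion [x, y, z, w].
In Python, from workcell import r, command_gripper, optics gives the robot as it stands. The module is installed in compiled form; this text tells all that it offers. Calls block until the motion is done:
- r.reach(position, orientation): joint-space move of the TCP to a pose.
- r.move_straight(position, orientation=None, speed=0.15, max_force=None): straight line of the TCP; orientation=None keeps the orientation; speed is the mean speed in m/s. With max_force (N) it stops when the force on the tool has changed by that much, and returns True; else False.
- r.movej(angles): joint-space move.
- command_gripper(opening, force=None): finger opening in m; force is the grip in N (None keeps the last); returns when the fingers have stopped.
- r.hold(seconds).
- r.solve_ik(position, orientation): joint angles nearest the present ones, or None.
- r.read_state(): the state.
- optics.get_image(name): name is "scene" or "top" or "wrist"; returns (picture, depth): 400x640x3 uint8, red, green, blue; 400x640 float32, m along the optical axis (not along the pixel's ray), 0 where there is no reading.
- optics.camera_model(name): a dict with "K" (3x3 intrinsics, pixels), "k1" (the pictures are not rectified: a ray, as slopes to the right and down, at radius r is drawn at 1 + k1 r^2 times it, then the intrinsics apply), "R" (3x3) and "t" (3): a world point X has camera coordinates R X + t; the wrist camera has in their place "tool_from_camera" (4x4, takes a point from camera to tool coordinates, whose origin is the TCP and whose axes are the flange's). Camera axes: x right, y down, z forward; pixel columns grow to the right and rows downward; lengths in m; the calibration is good to about 2 mm. A picture is of the moment at which its call begins: read the wrist's pose just before it. camera_model takes no time and is no camera call.
A pose or a line that the arm cannot do raises r.PlanningError and nothing moves.
- r.finish_job(): hands the job in; it is judged then, once.
The state is a dict: "time_s": time; "joint_positions": joint angles; "dq": joint speeds; "tau": joint torques, N m; "eef_pos": TCP position; "eef_rot": TCP orientation; "contact_force": force on the tool from outside, world axes, zero at the start; "torque": the same for the moment, N m; "grip_width": finger opening in m; "grip_force": force on a finger pad.
Only numpy, scipy, OpenCV 4.12 (cv2) and the standard library are available. Lean on these libraries where they do the work, as an engineer would, in place of code of your own. Each camera call takes 0.05 s, during which the arm holds its last target. There are 200 camera calls.

## Task

Open the glass-fronted display cabinet: first pull both slide-out supports fully out to their stops while the glazed drop-front is still shut, then swing the drop-front over by its black bar handle and lower it gently, without letting it fall, until it lies level on both supports. Let go, and leave the king, the cottage, the plastic case and the vice where they are.

Things in the scene. Friction and masses are not known exactly. Their poses are not given: they have to be found in the camera images.
- cabinet: Low glass-sided ash display cabinet, fixed, 185 deep x 270 wide x 204 mm high (flap handle rises higher). Origin on the bench top under the drop-front's hinge line, mid-width. Own x points to its back (away from the robot at yaw 0), y to the left seen from the robot, z up. Plinth front at own x -25 mm, back at +160 mm; inner shelf 94 mm above the bench.
- support_left (a joint): How far the left support (cabinet y +105 mm) is drawn out, in m: 0 in, 0.09 at its stop, fully out; starts at 0 to 0.015. Slides along the cabinet's -x with about 1.5 N of friction and stays where left. A wooden bar 150 long x 22 wide x 28 mm high, its top 96 mm above the bench, with a brass pull on its front end.
- support_right (a joint): The same for the right support (cabinet y -105 mm).
- pull_left (a point): Middle of the left support's brass pull, 82 mm above the bench, moving with the support. The pull is an upright fin 12 mm thick (along the cabinet's y), 24 mm high, standing 56 mm out of the support's front end, which is 28 mm behind this point; an end plate 20 wide x 26 high x 8 mm thick starts 23 mm ahead of it. Free above: pinch it from above across the cabinet's y.
- pull_right (a point): The same on the right support.
- flap (a joint): Angle of the drop-front in rad: 0 shut (leaning back 0.436 from upright), 0.436 upright, 2.007 level on the supports; starts shut. With no support out it sags on to 2.16, against the plinth. Nearly free hinge: it falls shut below 0.436 and falls open beyond unless held. About 0.35 kg. An ash frame with a glass pane, 234 wide x 110 long x 14 mm thick, with 2 mm cork pads under the side rails.
- flap_hinge (a point): Point on the drop-front's hinge axis, mid-width, 105 mm above the bench; the axis runs along the cabinet's y. Fixed to the cabinet.
- flap_bar (a point): Middle of the drop-front's round black bar handle, 160 mm from the hinge axis, moving with the flap (shut: 68 mm behind and 145 mm above the axis; level: 160 mm ahead of it at its height). Bar 12 mm thick, 120 mm long along the cabinet's y, on 10 mm arms 55 mm each side, 50 mm beyond the flap's free edge (44 mm clear gap). It can turn between fingers that pinch it.
- king: Ivory plastic chess king, 86 mm tall, 36 mm across, standing on the shelf inside the cabinet; origin under its centre. Leave alone.
- cottage: Red resin toy cottage, about 62 x 82 x 75 mm high, on the shelf inside the cabinet; origin under its centre. Leave alone.
- case: Polypropylene case with a blue clip-on lid, 134 x 184 x 64 mm high, on the bench at one side of the cabinet; origin under its centre. Leave alone.
- vice: Small steel bench vice, 160 x 90 x 98 mm high, 2.5 kg, on the bench at the other side of the cabinet; origin under its centre. Leave alone.
- mat: Tan hard silicone mat, 160 x 220 x 4 mm, fixed on the bench before the cabinet; origin under its centre.

How it is judged:
On the way, in this order (a step that is already met when the one before it is completed fails the run):
1. both supports are fully out while the drop-front is still shut, leaning back (value of joint each of support_left, support_right above 0.08 m and value of joint flap below 0.35 rad), for 0.2 s.
2. the drop-front lies level on both supports (value of joint each of support_left, support_right above 0.08 m and value of joint flap between 1.957 and 2.057 rad), for 0.2 s.
At the end, for the whole second after the job is handed in: Both supports are drawn out more than 80 of their 90 mm, the drop-front lies at rest within 0.05 rad of level on them, king and cottage stand upright, and king, cottage, case and vice are within 25 mm of where they started (all of step 2 and velocity of joint flap between -0.1 and 0.1 rad/s and distance of each of king, cottage, case, vice from where it was at the start of the episode below 0.025 m and angle between each of king, cottage's own z axis and vertical below 0.2 rad); the robot touches nothing.
It fails at once if the drop-front falls or is swung hard (opening faster than 2.6 rad/s) (velocity of joint flap above 2.6 rad/s).
It fails at once if king, cottage, case or vice is moved more than 40 mm or the king or cottage is tipped over (distance of any of king, cottage, case, vice from where it was at the start of the episode above 0.04 m or angle between any of king, cottage's own z axis and vertical above 0.6 rad).
It also fails if it takes over 64 s, if anything falls off the work surface, if the arm or the gripper's body presses on something with over 40 N, if the wrist force passes 120 N, or if a joint passes its speed limit or range.

## Working session

There is one attempt and no reset: what is moved stays moved. The work goes in short steps, each a Python script; the robot and the scene stay as the last script left them, time stands still between calls to the robot, and variables do not carry over. Pictures are saved under pics/ and viewed, at most 10 in all, crops included, and the job is handed in when it is done.

```bash
mkdir -p pics
cat > h.py <<'E'
import numpy as np, cv2
from workcell import r, command_gripper, optics
def grab(name,fn):
    s=r.read_state(); im,d=optics.get_image(name)
    cv2.imwrite('pics/%s.png'%fn,im[:,:,::-1]); np.savez('pics/%s.npz'%fn,d=d,p=s['eef_pos'],q=s['eef_rot']); return im,d
E
python3 - <<'E'
from h import *
for n in ('scene','top'):
    grab(n,n+'0'); m=optics.camera_model(n); print(n,m)
s=r.read_state(); print(s['time_s'],s['eef_rot'],r.tip_extent)
E
```

```text
scene {'K': array([[474.6854384 ,   0.        , 313.3676338 ],
       [  0.        , 474.6854384 , 195.45377855],
       [  0.        ,   0.        ,   1.        ]]), 'k1': -0.1433159979892966, 'R': array([[-0.93159466,  0.36322662,  0.01406447],
       [ 0.26689038,  0.70975725, -0.65193111],
       [-0.24678109, -0.60358187, -0.75814775]]), 't': array([ 0.51734445, -0.06737583,  1.51131031])}
top {'K': array([[362.54635583,   0.        , 321.86710322],
       [  0.        , 362.54635583, 197.91797359],
       [  0.        ,   0.        ,   1.        ]]), 'k1': -0.049639244072641635, 'R': array([[-0.10608209, -0.99434308, -0.00533234],
       [-0.97381689,  0.10497361, -0.20164624],
       [ 0.2010653 , -0.01619833, -0.9794439 ]]), 't': array([0.08761269, 0.60515223, 1.01625301])}
0.1 [ 9.80777337e-01  1.95129007e-01 -4.31700343e-05 -6.96449220e-04] 0.025
```

View pics/top0.png

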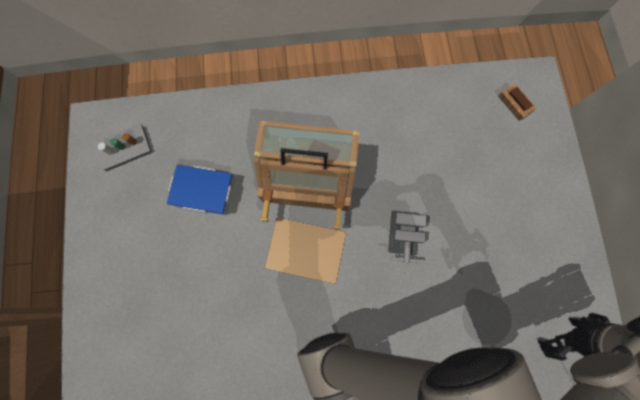

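View pics/scene0.png

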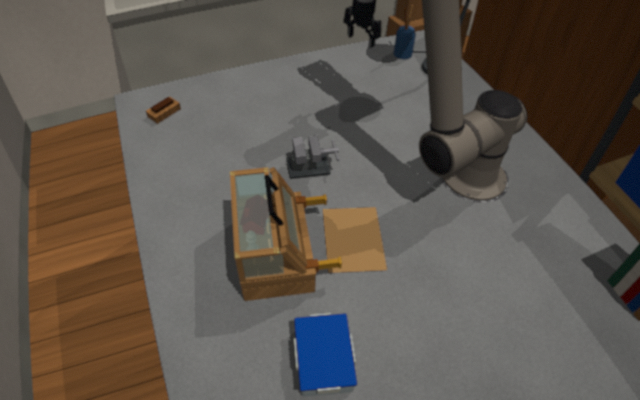

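The top view shows the pulls near (265,212) left and (339,217) right, and the bar from about (282,157) to (327,162). I'll enlarge that area.

```bash
python3 -c "
import cv2
i=cv2.imread('pics/top0.png')[115:240,240:375]; cv2.imwrite('pics/c1.png',cv2.resize(i,None,fx=4.4,fy=4.4,interpolation=cv2.INTER_CUBIC))"
```

```text
(no output)
```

View pics/c1.png

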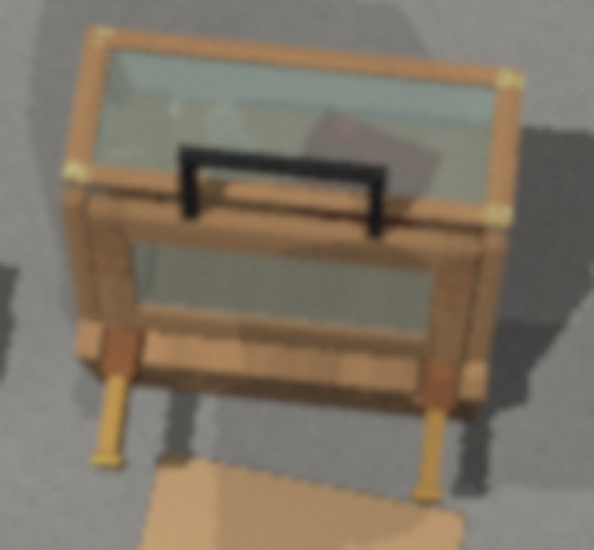

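The crop shows, in crop pixels (÷4.4, offset 240,115), the left pull from base (117,378) to plate (107,460) and the right pull from (436,408) to (428,494). The bar ends are at (183,153) and (385,170), and the top's corners at (103,35), (510,77), (75,170) and (498,215).

```bash
cat >> h.py <<'E'
def ray(name,u,v,z):
    m=optics.camera_model(name); K=m['K']
    p=cv2.undistortPoints(np.array([[[u,v]]],float),K,np.array([m['k1'],0,0,0,0.]))[0,0]
    d=m['R'].T@np.array([p[0],p[1],1]); c=-m['R'].T@m['t']
    return c+d*(z-c[2])/d[2]
E
python3 - <<'E'
from h import *
P={}
for n,x,y,z in [('Lbase',117,378,.094),('Lplate',107,460,.095),('Rbase',436,408,.094),('Rplate',428,494,.095),('barL',183,153,.256),('barR',385,170,.256),('BL',103,35,.204),('BR',510,77,.204),('FL',75,170,.204),('FR',498,215,.204)]:
    u,v=240+(x+.5)/4.4-.5,115+(y+.5)/4.4-.5
    P[n]=ray('top',u,v,z); print(n,P[n].round(4), end=' ')
    d=np.load('pics/top0.npz')['d']; print(d[int(round(v)),int(round(u))])
def yaw(a,b): d=P[a]-P[b]; return np.degrees(np.arctan2(-d[0],d[1]))
print(yaw('Lplate','Rplate'),yaw('Lbase','Rbase'),yaw('barL','barR'),yaw('BL','BR'),yaw('FL','FR'))
for a,b in [('Lbase','Lplate'),('Rbase','Rplate'),('BL','FL'),('BR','FR')]:
    d=P[a]-P[b]; print(np.degrees(np.arctan2(d[1],d[0])), np.hypot(*d[:2]))
E
```

```text
Lbase [0.614  0.1836 0.094 ] 1.0435885
Lplate [0.5604 0.194  0.095 ] 1.0314891
Rbase [ 0.5718 -0.022   0.094 ] 1.0367771
Rplate [ 0.5163 -0.0103  0.095 ] 1.0258232
barL [0.7053 0.1138 0.256 ] 0.90435135
barR [0.6828 0.0007 0.256 ] 0.9018111
BL [0.8055 0.1609 0.204 ] 0.97553915
BR [ 0.7511 -0.0838  0.204 ] 0.972999
FL [0.7205 0.1839 0.204 ] 0.95821023
FR [ 0.665  -0.0656  0.204 ] 0.94934916
-12.184219742730672 -11.598938763275184 -11.275995859921913 -12.537255548061665 -12.554965554719807
-11.015248550169217 0.05459599109443937
-11.86487516713322 0.056728965996013264
-15.139189771266707 0.08802484570643096
-11.900454738590046 0.0880185433820181
```

```bash
cat >> h.py <<'E'
PSI=np.radians(-12.); EX=np.array([np.cos(PSI),np.sin(PSI),0]); EY=np.array([-np.sin(PSI),np.cos(PSI),0]); EZ=np.array([0,0,1.])
def down(deg): a=np.radians(deg)/2; return np.array([np.cos(a),np.sin(a),0,0])
QP=down(168); QB=down(78)
from scipy.spatial.transform import Rotation as Rn
def wray(fn,u,v,z):
    f=np.load('pics/%s.npz'%fn); m=optics.camera_model('wrist'); T=m['tool_from_camera']; R=Rn.from_quat(f['q']).as_matrix()
    p=cv2.undistortPoints(np.array([[[u,v]]],float),m['K'],np.array([m['k1'],0,0,0,0.]))[0,0]
    d=R@T[:3,:3]@np.array([p[0],p[1],1]); c=R@T[:3,3]+f['p']
    return c+d*(z-c[2])/d[2]
E
python3 - <<'E'
from h import *
r.reach([.54,.09,.42],QP); im,d=grab('wrist','w1'); print(r.read_state()['eef_pos'],r.read_state()['joint_positions'],optics.camera_model('wrist'))
E
```

```text
[0.54011525 0.08916518 0.41970165] [ 2.36734465e-02  3.21249050e-01  1.11458827e+00 -1.57416326e-04
  1.70632339e+00 -1.33607274e+00] {'K': array([[319.28804787,   0.        , 316.73770868],
       [  0.        , 319.28804787, 200.02205221],
       [  0.        ,   0.        ,   1.        ]]), 'k1': -0.03327596438499247, 'tool_from_camera': array([[ 5.49843544e-05, -9.61525345e-01, -2.74716233e-01,
         6.94490979e-02],
       [ 9.99999977e-01, -4.45418165e-06,  2.15739569e-04,
        -5.03874440e-04],
       [-2.08662699e-04, -2.74716239e-01,  9.61525322e-01,
        -1.17373942e-01],
       [ 0.00000000e+00,  0.00000000e+00,  0.00000000e+00,
         1.00000000e+00]])}
```

View pics/w1.png

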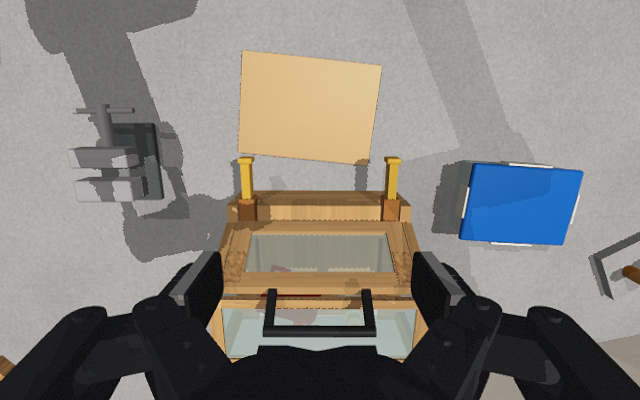

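The wrist view shows the right pull from plate (246,160) to base (247,199) and the left pull from plate (393,160) to base (391,198). The bar runs from (265,329) to (376,330) and is parallel to the image rows, so the yaw of −12° holds.

Run:
```python
from h import *
P={n:wray('w1',u,v,z) for n,u,v,z in [('Lp',393,160,.095),('Lb',391,199,.094),('Rp',246,160,.095),('Rb',247,200,.094),('bL',376,330,.254),('bR',265,329,.254)]}
f=np.load('pics/w1.npz')
for k,p in P.items(): print(k,p.round(4),'own',(p@EX).round(4),(p@EY).round(4))
for n,z in (('top',0),):
    for a,b in (((0.5604,.194),(.614,.1836)),((.5163,-.0103),(.5718,-.022)),((.7053,.1138),(.6828,.0007))):
        for q in (a,b): q=np.array([*q,0]); print('top own',(q@EX).round(4),(q@EY).round(4))
```

```text
Lp [0.561  0.1928 0.095 ] own 0.5086 0.3053
Lb [0.6167 0.1819 0.094 ] own 0.5654 0.3062
Rp [ 0.5181 -0.0074  0.095 ] own 0.5083 0.1004
Rb [ 0.5746 -0.0219  0.094 ] own 0.5666 0.0981
bL [0.7031 0.1174 0.254 ] own 0.6633 0.2611
bR [0.6774 0.0037 0.254 ] own 0.6618 0.1444
top own 0.5078 0.3063
top own 0.5624 0.3072
top own 0.5072 0.0973
top own 0.5639 0.0974
top own 0.6662 0.258
top own 0.6677 0.1426
```

```bash
cat > pull.py <<'E'
from h import *
for y in (.306,.0985):
    at=lambda x,z: EX*x+EY*y+EZ*z
    command_gripper(.07)
    r.reach(at(.536,.2),QP); r.move_straight(at(.536,.088),speed=.12,max_force=15)
    command_gripper(0,30); s=r.read_state(); p0=s['eef_pos']; print(p0,s['grip_width'],s['contact_force'])
    hit=r.move_straight(p0-EX*.1,speed=.06,max_force=15); s=r.read_state(); print(hit,(s['eef_pos']-p0)@EX,s['grip_width'],s['contact_force'],s['time_s'])
    command_gripper(.07); p=s['eef_pos'].copy(); p[2]=.25; r.move_straight(p,speed=.2)
r.reach([.5,.1,.45],QP); grab('wrist','w2'); grab('scene','s2'); print(r.read_state()['time_s'])
E
python3 pull.py
```

```text
[0.58831441 0.18896063 0.08839947] 0.011384010451435687 [0.81028094 5.39656027 0.20121031]
True -0.08013083486723471 0.011551420009966281 [ 2.27876059 -0.08122592  1.4738029 ] 6.7417
[ 0.54469862 -0.01618468  0.08836007] 0.011460604542270172 [-2.44253999 -4.96432078  2.57673458]
True -0.08055523029440112 0.011137471684998894 [ 1.88025672 -0.82541841  0.36967768] 12.3
14.85
```

View pics/w2.png

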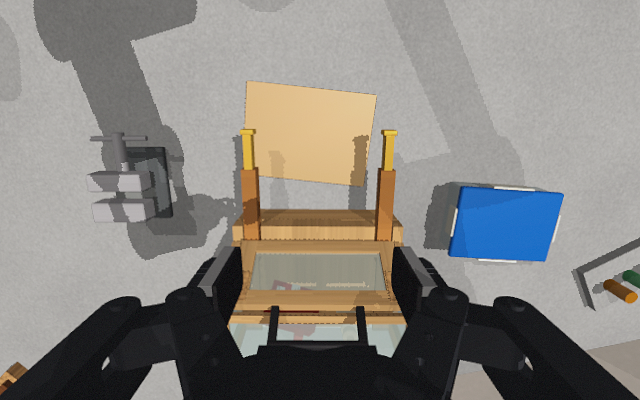

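Both supports came out 80 mm and hit their stops: the fin bases are level at (251,169) and (387,169). Next I'll grasp the bar.

```bash
cat > bar.py <<'E'
from h import *
HX,HZ,Y=.597,.105,.202
def bar(th,hx=HX): # TCP for flap angle th
    a=th-.436; return EX*(hx-.16*np.sin(a))+EY*Y+EZ*(HZ+.16*np.cos(a)+.006)
def fo(tag):
    s=r.read_state(); f=s['contact_force']; print(tag,'ownx %.4f y %.4f z %.4f'%(s['eef_pos']@EX,s['eef_pos']@EY,s['eef_pos'][2]),'F',np.round([f@EX,f@EY,f[2]],1),'w %.4f g %.1f t %.1f'%(s['grip_width'],s['grip_force'],s['time_s'])); return [f@EX,f@EY,f[2]]
E
python3 - <<'E'
from bar import *
command_gripper(.044)
r.reach(bar(0)+EZ*.1,QB); fo('above')
print(r.move_straight(bar(0),speed=.08,max_force=10)); fo('at')
command_gripper(0,25); fo('closed'); r.hold(.2); fo('held')
if r.read_state()['grip_width']>.008:
    for th in (.1,.2,.3): r.move_straight(bar(th),speed=.06); fo(th)
grab('scene','s3')
E
```

```text
above ownx 0.6644 y 0.2021 z 0.3566 F [ 0.1 -0.3  0. ] w 0.0440 g 0.0 t 16.6
False
at ownx 0.6648 y 0.2021 z 0.2568 F [ 0.2 -0.6 -0. ] w 0.0441 g 0.0 t 18.0
closed ownx 0.6649 y 0.2020 z 0.2565 F [0.7 0.6 1.7] w 0.0115 g 24.4 t 18.4
held ownx 0.6649 y 0.2020 z 0.2565 F [ 1.1 -0.1  2.4] w 0.0112 g 24.4 t 18.6
0.1 ownx 0.6499 y 0.2021 z 0.2627 F [1.2 0.5 4.2] w 0.0111 g 24.8 t 19.0
0.2 ownx 0.6344 y 0.2021 z 0.2667 F [1.8 0.7 4.4] w 0.0110 g 25.1 t 19.4
0.3 ownx 0.6185 y 0.2022 z 0.2693 F [0.5 1.8 2.7] w 0.0108 g 25.1 t 19.8
```

The bar is held and the forces are small, so I'll continue the swing.

Run:
```python
from bar import *
for th in np.arange(.45,1.96,.15):
    r.move_straight(bar(th),speed=.06); f=fo('%.2f'%th)
    if max(map(abs,f))>25 or r.read_state()['grip_width']<.008: print('STOP'); break
else:
    print(r.move_straight(bar(2.02),speed=.03,max_force=8)); fo('down')
    grab('scene','s4')
    import cv2
    i=cv2.imread('pics/s4.png')[130:320,200:420]; cv2.imwrite('pics/c4.png',cv2.resize(i,None,fx=3,fy=3,interpolation=cv2.INTER_CUBIC))
```

```text
0.45 ownx 0.5944 y 0.2022 z 0.2705 F [ 0.1  3.5 -2.2] w 0.0113 g 24.7 t 20.4
0.60 ownx 0.5709 y 0.2023 z 0.2687 F [ 0.3  4.7 -1.4] w 0.0109 g 24.5 t 20.9
0.75 ownx 0.5478 y 0.2023 z 0.2633 F [ 1.   5.8 -0.8] w 0.0107 g 24.5 t 21.5
0.90 ownx 0.5256 y 0.2022 z 0.2541 F [ 0.9  5.8 -0.7] w 0.0109 g 24.5 t 22.1
1.05 ownx 0.5050 y 0.2022 z 0.2417 F [ 0.4  5.8 -2.7] w 0.0109 g 24.5 t 22.6
1.20 ownx 0.4865 y 0.2022 z 0.2262 F [ 1.9  5.2 -2.3] w 0.0109 g 24.5 t 23.1
1.35 ownx 0.4706 y 0.2021 z 0.2081 F [ 4.3  6.6 -3.7] w 0.0109 g 24.4 t 23.7
1.50 ownx 0.4576 y 0.2020 z 0.1878 F [ 5.4  6.2 -5.2] w 0.0113 g 24.4 t 24.2
1.65 ownx 0.4481 y 0.2021 z 0.1664 F [ 6.6  5.5 -4.1] w 0.0110 g 24.4 t 24.8
1.80 ownx 0.4421 y 0.2021 z 0.1438 F [ 7.1  5.8 -2.4] w 0.0109 g 24.4 t 25.4
1.95 ownx 0.4397 y 0.2022 z 0.1204 F [ 9.3  4.1 -0.9] w 0.0107 g 24.4 t 25.9
True
down ownx 0.4398 y 0.2022 z 0.1164 F [-0.4 -0.7  3.8] w 0.0108 g 25.1 t 26.2
```

View pics/c4.png

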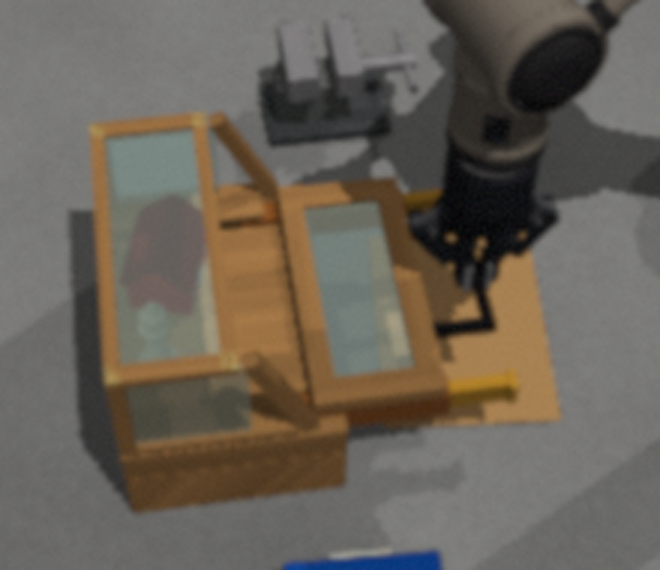

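The flap lies nearly level with both supports beneath it, and the king and cottage are upright. I'll press gently down to the supports, release and back off.

Run:
```python
from bar import *
p=r.read_state()['eef_pos'].copy()
for z in (.1145,.1125,.1105,.109,.1075):
    p[2]=z; h=r.move_straight(p,speed=.02,max_force=12); f=fo(h)
    if h or f[2]>8: break
command_gripper(.036); r.hold(.3); fo('open')
r.move_straight(p*[1,1,0]+EZ*.3,speed=.1); fo('up')
grab('wrist','w5'); grab('scene','s5'); d=np.load('pics/s5.npz')['d']
i=cv2.imread('pics/s5.png')[130:320,200:420]; cv2.imwrite('pics/c5.png',cv2.resize(i,None,fx=3,fy=3,interpolation=cv2.INTER_CUBIC))
```

```text
True ownx 0.4397 y 0.2020 z 0.1158 F [-0.7 -0.2  6.8] w 0.0109 g 25.6 t 26.4
open ownx 0.4404 y 0.2028 z 0.1157 F [ 0.1  0.1 -0.4] w 0.0359 g 0.0 t 27.1
up ownx 0.4396 y 0.2021 z 0.2995 F [-0.5 -0.3  0.8] w 0.0359 g 0.0 t 29.1
```

View pics/c5.png

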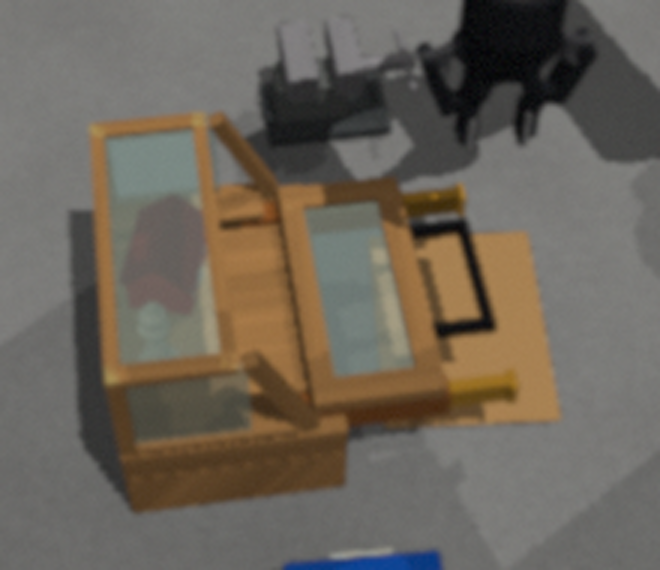

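The flap rests on both supports and the gripper is clear. The pull plates are at crop pixels (515,387) and (462,198). I'll check their extension numerically before handing in.

Run:
```python
from bar import *
for n,x,y,z in (('L',515,387,.09),('R',462,198,.09),('bL',492,326,.105),('bR',465,224,.105)):
    p=ray('scene',200+(x+.5)/3-.5,130+(y+.5)/3-.5,z); print(n,'own',(p@EX).round(4),(p@EY).round(4))
for u,v in ((390,130),(251,130)): pass
a=wray('w2',390,131,.095); b=wray('w2',248,131,.095); print('after pull',a@EX,b@EX)
m=optics.camera_model('scene'); d=np.load('pics/s5.npz')['d']
def pt(x,y):
    u,v=200+x/3,130+y/3; z=float(np.median(d[int(v)-1:int(v)+2,int(u)-1:int(u)+2]))
    c=cv2.undistortPoints(np.array([[[u,v]]],float),m['K'],np.array([m['k1'],0,0,0,0.]))[0,0]
    return m['R'].T@(np.array([c[0],c[1],1])*z-m['t'])
for q in ((300,250),(420,295),(350,390),(430,380),(360,192),(395,225)): p=pt(*q); print(q,(p@EX).round(3),p[2].round(4))
```

```text
L own 0.4292 0.3157
R own 0.4284 0.1041
bL own 0.438 0.2615
bR own 0.4363 0.1473
after pull 0.4283851511208323 0.4284047463979506
(300, 250) 0.588 0.1113
(420, 295) 0.493 0.1124
(350, 390) 0.569 0.1126
(430, 380) 0.502 0.1115
(360, 192) 0.524 0.113
(395, 225) 0.5 0.112
```

The supports are unmoved and out 80 mm from their starting point to the stops. The flap top is level, at 112 mm everywhere.

```bash
python3 -c "
from h import *
print(r.finish_job())"
```

```text
the job is handed in; nothing more can be done
None
```

The job is handed in, verdict not shown: both supports were pulled to their stops with the drop-front shut, then it was lowered level onto them and released; king and cottage stand upright, and the arm touched nothing else that I could see.

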